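# Counter-hold the hidden bolt head while the nut runs home

## Robot

A 7-joint arm with a two-finger parallel gripper is mounted at the origin on the work surface; the furniture and walls round the work are solid. World frame = base frame: x ahead of the robot, y to its left, z up, the work surface at z = 0. Lengths are in m, angles in rad, forces in N, time in s.
With the tool pointing down it reaches from about 0.4 to 0.9 m from the base axis. Payload 5.5 kg.
Tool frame: the origin (TCP) lies between the finger pads; the fingertips stand 14 mm ahead of it and the grasp point (between the pads) lies 5 mm behind it (r.finger_overhang is the distance from the TCP to the fingertips, in m); z points along the fingers, y is the direction in which the jaws open and shut (so a half turn about z gives the same grasp; the last joint's range is limited). The gripper opens to 92 mm and grips with 3 to 60 N. Pads are 19 mm wide; open, the fingers measure 130 mm over their backs; the gripper's body (75 mm by 190 mm) begins 47 mm behind the grasp point.
Start: joints at [1.546, 0.501, -0.427, 1.55, 0.221, 1.138, -0.21], TCP at [0.185, -0.623, 0.241] pointing down, gripper open.
Joint ranges: [-2.88, 2.88], [-0.31, 2.03], [-1.54, 1.56], [0.2, 2.42], [-1.41, 4.55], [0.19, 2.02], [-2.57, 2.57]. Speed limits (rad/s): [2.57, 2.57, 3.14, 3.14, 3.14, 3.14, 3.14].

## Interface

Orientations are given as a unit quaternion [w, x, y, z].
In Python, from plant import r gives the robot as it stands. The module is installed in compiled form; this text tells all that it offers.
- The arm moves only by the tool carry_out, never from a script. Its arguments are lists of equal length, an entry for each row: "translation": the shift along the tool's x, y, z in mm, a list of three; "spin": the turn about the tool's z in degrees. A call has 1 to 12 rows; each row shifts and turns the commanded pose from where the row before left it, along the tool's axes as they then stand; what a row does not reach is not made up. A row lasts 1/10 s, in which the tool goes at most 50 mm and 8.59 degrees, less where a joint would pass 70% of its speed; a pose out of reach is approached as far as the arm can. A call with a gripper value outside its range is refused whole. "claw" is the closure, from 0 (fully open) to 1 (shut), set as the call begins (left out, the last holds). The fingers move at their own pace and stop on an object; the grip force is fixed at half the most. Time passes only in rows, so rows that do not move let the fingers close. It gives the time, the measured TCP pose, the force and the opening at its end, in the units of the state.
- r.get_obs(): the state, without advancing time (a new reading comes with each control period).
- r.read_camera(name): name is "scene" or "top" or "wrist"; returns the picture (420x560x3 uint8, blue, green, red); there is no depth.
- r.calibration(name): a dict with "fx", "fy", "cx", "cy" (pixels), "k1" (the pictures are not rectified: a ray, as slopes to the right and down, at radius r is drawn at 1 + k1 r^2 times it, then the intrinsics apply), "R" (3x3) and "t" (3): a world point X has camera coordinates R X + t; the wrist camera has in their place "hand_eye" (4x4, takes a point from camera to tool coordinates, whose origin is the TCP and whose axes are the flange's). Camera axes: x right, y down, z forward; pixel columns grow to the right and rows downward; lengths in m; the calibration is good to about 2 mm. A picture is of the moment at which its call begins: read the wrist's pose just before it. calibration takes no time and is no camera call.
- r.job_done(): hands the job in, once; it reports no verdict.
The state is a dict: "t": time; "qpos": joint angles; "qd": joint speeds; "joint_efforts": joint torques, N m; "position": TCP position; "eef_rot": TCP orientation; "contact_force": force on the tool from outside, world axes, zero at the start; "ft_torque": the same for the moment, N m; "width": opening from 0.0 (shut) to 1.0 (fully open).
Only numpy, scipy, OpenCV 4.12 (cv2) and the standard library are available. Lean on these libraries where they do the work, as an engineer would, in place of code of your own. Each camera call takes 0.05 s, during which the arm holds its last target. There are 200 camera calls.

## Task

A slow nut runner is driving the nut on the back of the grey bracket, but the bolt just turns round with it. Reach down into the narrow gap between the bracket's two upright walls, pinch the hidden hex bolt head between the fingers and hold it still until the nut has run fully home on the thread, and finish still holding the head. Grip gently, with less than 40 N, so that the head is not marked, do not lean on the bracket, and leave the tin, the bearing and the hex key where they lie.

Things in the scene. Friction and masses are not known exactly. Their poses are not given: they have to be found in the camera images.
- bracket: fixed grey channel bracket. Origin: underside of its base plate (on the bench), below the middle of the gap. z up, x from near wall to far wall (away from the robot), y along the gap. Base plate x -50 to +110, 200 in y, 8 thick (mm). Two upright walls 6 thick, 190 long, tops 108 above the bench; the gap between them is 48 wide (x -24 to +24), open on top and at both ends. It does not give
- bolt_head: steel hex bolt head, 30 mm across flats, 34.6 across corners, 16 thick, behind the near wall. Origin: its centre, mid-gap (bracket x 0), 80 above the bench, bracket y -25 to 25. Its x: the bolt axis, parallel to bracket x; two flats face its own +y and -y (a pair every 60 deg). Unheld it turns right-handed about +x, about 0.2 rad/s. From 8 mm behind its centre on, a 31 mm sleeve and 37 mm washer
- runner: fixed nut runner behind the far wall, at the bolt: gearbox (bracket x 64 to 106 mm, 50 wide) with a 38 mm thick motor lying along +y beside it, out to 126 mm; highest point 104 mm above the bench. Origin: on the bench straight below the bolt head's centre, axes as the bracket's. It runs by itself and stalls at 0.05 N m
- nut (a joint): turn of the nut and runner spindle, rad, grows by itself at about 0.2 rad/s while the bolt turns with it, about 0.14 rad/s while the head is held; stops once the nut is home and the head is held
- thread (a joint): how far the nut is screwed up on the bolt, rad: starts at 0 to 0.3, stays as it is while the bolt turns with the nut, grows while the head is held and stops at 1.2, fully home (from 0 about 9 s of holding). Thread drag 0.015 N m; turning the head by hand also changes it
- parts_tin: loose low round metal tin, 70 mm across, 18 mm high, on the bench by the bracket, origin centre of underside; not to be moved
- bearing_a: loose ball bearing, 34 mm across, 10 mm high, on the bench by the bracket, origin centre of underside; not to be moved
- hexkey_6: loose hex key, 35 x 103 x 6 mm, lying on the bench by the bracket, origin centre of underside; not to be moved

How it is judged:
By the outcome, as a careful person would: the job done as asked, in the order asked, and still so for the second after the job is handed in, while the arm keeps its last pose, push and grip.
It also fails if it takes over 58 s, if anything falls off the work surface, if the arm or the gripper's body presses on something with over 40 N, if the wrist force passes 120 N, or if a joint passes its speed limit or range.

## Working session

There is one attempt and no reset: what is moved stays moved. The work goes in short steps, Python scripts to look and compute and a tool call to move; the robot and the scene stay as the last step left them, time stands still between calls to the robot, and variables do not carry over. Pictures are saved under pics/ and viewed, on a budget of 10 in all, crops included, one or two more only if the job needs it, and the job is handed in when it is done.

Besides the shell and the picture viewer there is one more tool, called after ">>>" by a JSON object that holds its "name" and its "arguments". carry_out: Moves the arm, as the interface text tells. Its arguments: {"type":"object","properties":{"translation":{"type":"array","items":{"type":"array","items":{"type":"number"}}},"spin":{"type":"array","items":{"type":"number"}},"claw":{"type":"number"}},"required":["translation","spin"]}

```bash
mkdir -p pics; ls
python3 - <<'E'
from plant import r
import cv2,numpy as np
o=r.get_obs(); print({k:np.round(v,3) for k,v in o.items()}, r.finger_overhang)
for n in("scene","top","wrist"):
    im=r.read_camera(n); cv2.imwrite(f"pics/{n}0.png",im); print(n,r.calibration(n))
a=cv2.imread("pics/scene0.png");b=cv2.imread("pics/top0.png")
E
```

```text
pics
{'t': np.float64(0.0), 'qpos': array([ 1.546,  0.502, -0.427,  1.551,  0.221,  1.138, -0.21 ]), 'qd': array([ 0.   ,  0.002, -0.001, -0.002, -0.   ,  0.   , -0.   ]), 'joint_efforts': array([ 1.0000e-03, -5.6660e+01, -5.8160e+00, -2.7911e+01, -6.9000e-02,
        3.1000e-02,  0.0000e+00]), 'position': array([ 0.184, -0.623,  0.24 ]), 'eef_rot': array([-0.001,  0.99 ,  0.143, -0.   ]), 'contact_force': array([-0.473,  0.571, -0.31 ]), 'ft_torque': array([ 0.017, -0.056, -0.027]), 'width': np.float64(1.0)} 0.014
scene {'fx': 546.64905425695, 'fy': 546.64905425695, 'cx': 282.5577511236476, 'cy': 219.36763568782027, 'k1': -0.08253447115072618, 'R': array([[ 0.9287241 ,  0.37065995,  0.00909644],
       [ 0.3215753 , -0.79304081, -0.51737375],
       [-0.18455588,  0.48342266, -0.8557112 ]]), 't': array([-0.49033631,  0.01634509,  1.21509441])}
top {'fx': 495.2529814158058, 'fy': 495.2529814158058, 'cx': 273.057949965273, 'cy': 206.9399163667806, 'k1': -0.15096037996031564, 'R': array([[ 0.00870939, -0.99949345, -0.03061044],
       [-0.98263454, -0.00288048, -0.18552916],
       [ 0.18534701,  0.03169472, -0.98216187]]), 't': array([0.17724979, 0.4602951 , 0.90395943])}
wrist {'fx': 337.8612804124098, 'fy': 337.8612804124098, 'cx': 281.6331286413851, 'cy': 208.14982235068206, 'k1': -0.0579443193214259, 'hand_eye': array([[-9.50996423e-04, -9.58775268e-01, -2.84163829e-01,
         7.74940901e-02],
       [ 9.99998725e-01, -1.27639274e-03,  9.59934201e-04,
        -4.89521545e-04],
       [-1.28306582e-03, -2.84162554e-01,  9.58775259e-01,
        -1.43672973e-01],
       [ 0.00000000e+00,  0.00000000e+00,  0.00000000e+00,
         1.00000000e+00]])}
```

View pics/scene0.png

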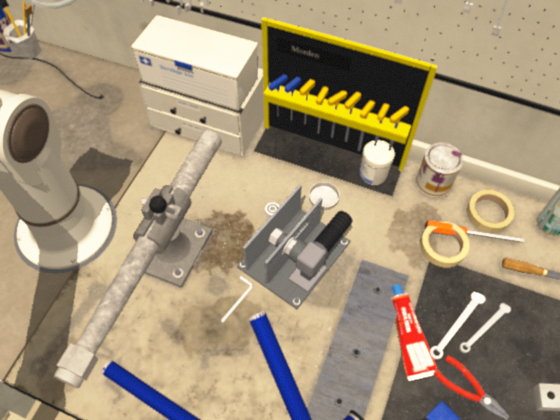

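View pics/top0.png

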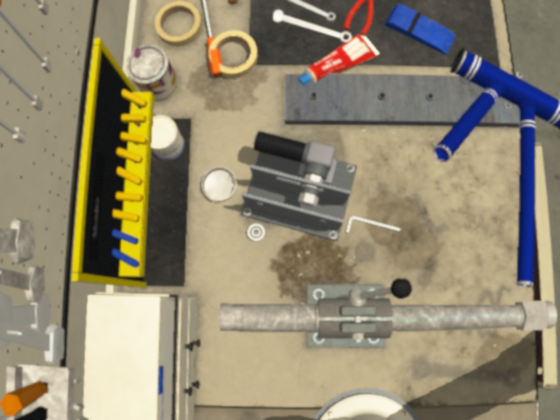

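The scene view shows the bracket around (295,245), with the bolt between the walls near (285,240). The tin is at (323,193), the bearing at (272,208) and the hex key at (240,298). In the top view the bracket is at (300,190) and the bolt at (310,190). A pipe vise stands between the robot and the bracket.

```bash
cat > h.py <<'E'
import numpy as np,cv2
from plant import r
from scipy.spatial.transform import Rotation as Rn
def cam(n,o=None):
    c=r.calibration(n)
    if n!="wrist": return c,np.array(c["R"]),np.array(c["t"])
    o=o or r.get_obs(); q=o["eef_rot"]; T=np.eye(4)
    T[:3,:3]=Rn.from_quat([q[1],q[2],q[3],q[0]]).as_matrix(); T[:3,3]=o["position"]
    M=np.linalg.inv(T@np.array(c["hand_eye"])); return c,M[:3,:3],M[:3,3]
def proj(C,X):
    c,R,t=C; p=R@np.asarray(X,float)+t; s=p[:2]/p[2]; s=s*(1+c["k1"]*(s@s)); return np.array([c["fx"]*s[0]+c["cx"],c["fy"]*s[1]+c["cy"]])
def ray(C,u):
    c,R,t=C; K=np.array([[c["fx"],0,c["cx"]],[0,c["fy"],c["cy"]],[0,0,1.]])
    s=cv2.undistortPoints(np.array([[u]],float),K,np.array([c["k1"],0,0,0,0.]))[0,0]
    d=R.T@np.array([s[0],s[1],1]); return -R.T@t,d/np.linalg.norm(d)
def onz(C,u,z):
    o,d=ray(C,u); return o+d*(z-o[2])/d[2]
def tri(*cu):
    A=np.zeros((3,3));b=np.zeros(3)
    for C,u in cu:
        o,d=ray(C,u);P=np.eye(3)-np.outer(d,d);A+=P;b+=P@o
    X=np.linalg.solve(A,b); return X,[np.round(proj(C,X)-u,1) for C,u in cu]
E
python3 - <<'E'
import cv2,numpy as np
a=cv2.imread("pics/scene0.png")[175:310,230:360];b=cv2.imread("pics/top0.png")[125:245,230:360]
f=lambda i:cv2.resize(i,None,fx=4.4,fy=4.4,interpolation=cv2.INTER_CUBIC)
A=cv2.resize(a,(400*1,415));
cv2.imwrite("pics/c1.png",f(a)); cv2.imwrite("pics/c2.png",f(b))
E
```

```text
(no output)
```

View pics/c1.png

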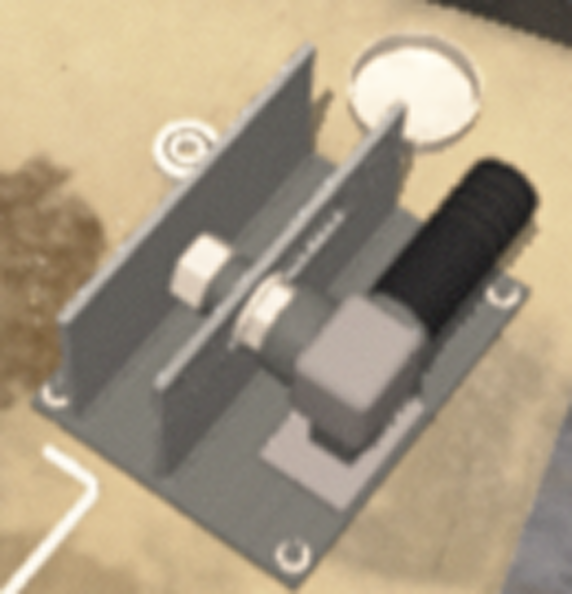

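View pics/c2.png

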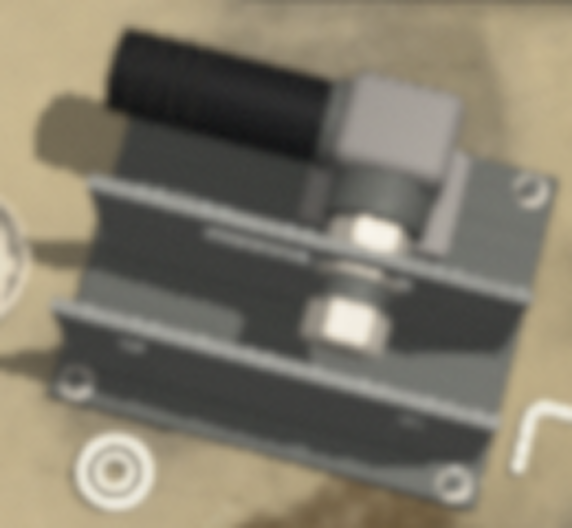

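The wall top ends are clear in both crops. In c1 the near wall's ends are (64,322) and (309,48), and the far wall's (158,383) and (404,106). In c2 they are (493,420) and (55,307) for the near wall, and (528,298) and (95,183) for the far wall. The hex head is at about (203,271) in c1 and (347,325) in c2.

Run:
```python
from h import *
S,T=cam("scene"),cam("top")
s=lambda x,y:((x+.5)/4.4-.5+230,(y+.5)/4.4-.5+175)
t=lambda x,y:((x+.5)/4.4-.5+230,(y+.5)/4.4-.5+125)
P={}
for n,a,b in [("nR",(64,322),(493,420)),("nL",(309,48),(55,307)),("fR",(158,383),(528,298)),("fL",(404,106),(95,183)),("head",(203,271),(347,325))]:
    X,e=tri((S,s(*a)),(T,t(*b))); P[n]=X; print(n,X.round(4),e)
d=(P["nL"]-P["nR"]+P["fL"]-P["fR"])[:2]; print("len",np.linalg.norm(d)/2)
yaw=np.arctan2(d[1],d[0])-np.pi/2
c=sum(P[k] for k in("nR","nL","fR","fL"))/4
g=(P["fR"]+P["fL"]-P["nR"]-P["nL"])/2
print("yaw",yaw,np.degrees(yaw),"centre",c,"g",np.linalg.norm(g))
R=np.array([[np.cos(yaw),-np.sin(yaw)],[np.sin(yaw),np.cos(yaw)]])
print("head in bracket",R.T@(P["head"]-c)[:2])
```

```text
nR [0.4244 0.0548 0.1035] [array([ 0.3, -0.1]), array([0.2, 0.3])]
nL [0.472  0.2348 0.1028] [array([-0.2,  0.1]), array([-0.2, -0.2])]
fR [0.4751 0.0404 0.1068] [array([-0.1,  0. ]), array([-0.1, -0.1])]
fL [0.5251 0.2195 0.1037] [array([-0.5,  0.2]), array([-0.4, -0.5])]
head [0.4678 0.1131 0.0831] [array([ 0.3, -0.1]), array([0.2, 0.3])]
len 0.18604964202532362
yaw -0.26559853108037257 -15.217674875779569 centre [0.47414072 0.13739155 0.10421811] g 0.05407270631885371
head in bracket [ 0.0002138  -0.02508883]
```

Run:
```python
from h import *
S,T=cam("scene"),cam("top")
for n,a,b in [("blueA",(108,367),(525,283)),("blueB",(260,318),(441,154)),("pipeR",(75,365),(550,316)),("pipeL",(208,135),(222,317)),("knob",(158,205),(401,288))]:
    X,e=tri((S,a),(T,b)); print(n,X.round(3),e)
```

```text
blueA [ 0.31  -0.26   0.138] [array([-0.7,  0.1]), array([-0.4, -0.5])]
blueB [ 0.523 -0.101  0.195] [array([-1.6,  0.4]), array([-1. , -1.3])]
pipeR [ 0.259 -0.286  0.162] [array([-5.7,  0.3]), array([-3.5, -4.3])]
pipeL [0.252 0.259 0.142] [array([ 0.8, -0.2]), array([0.6, 0.9])]
knob [ 0.301 -0.008  0.277] [array([-0.7,  0.1]), array([-0.5, -0.7])]
```

View pics/wrist0.png

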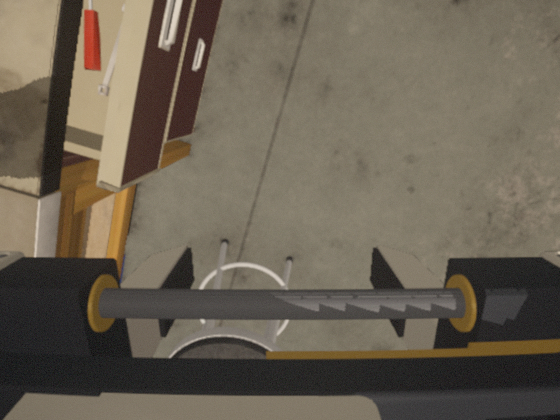

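Run:
```python
from h import *
T=cam("top");S=cam("scene");W=cam("wrist")
for z in(.05,.2,.4,.5):
    print(z,[onz(T,u,z)[:2].round(3) for u in((525,112),(458,64),(556,112))], [onz(S,u,z)[:2].round(3) for u in((290,415),(190,418))])
print(W[1],W[2], -W[1].T@W[2])
```

```text
0.05 [array([ 0.658, -0.336]), array([ 0.761, -0.201]), array([ 0.661, -0.406])] [array([ 0.621, -0.199]), array([ 0.459, -0.271])]
0.2 [array([ 0.598, -0.257]), array([ 0.684, -0.144]), array([ 0.6  , -0.317])] [array([ 0.629, -0.228]), array([ 0.491, -0.289])]
0.4 [array([ 0.517, -0.153]), array([ 0.581, -0.069]), array([ 0.519, -0.197])] [array([ 0.64 , -0.267]), array([ 0.534, -0.313])]
0.5 [array([ 0.477, -0.1  ]), array([ 0.53 , -0.031]), array([ 0.478, -0.137])] [array([ 0.645, -0.286]), array([ 0.555, -0.325])]
[[ 2.82942229e-01 -9.59136935e-01 -1.84465596e-04]
 [-9.19589512e-01 -2.71330517e-01  2.84138838e-01]
 [-2.72578106e-01 -8.02252437e-02 -9.58783128e-01]] [-0.64907485 -0.03420413  0.39009409] [ 0.25852804 -0.6005369   0.38361462]
```

The wrist view shows the fingers at rows 280-330 with only the bench edge and floor below. The triangulated blue tubes (z about 0.14-0.2) and the vise knob (z about 0.28) stand between here and the bracket, so I go up first and then across.

>>> {"name": "carry_out", "arguments": {"translation": [[0,0,-40],[0,0,-40],[0,0,-40],[0,0,-40],[34,-22,0],[34,-22,0],[34,-22,0],[34,-22,0],[34,-22,0],[34,-22,0],[34,-22,0],[34,-22,0]], "spin": [0,0,0,0,0,0,0,0,0,0,0,0]}}

```text
t: 1.35
position: [0.396, -0.3758, 0.4006]
eef_rot: [-0.0, 0.99, 0.143, -0.0]
contact_force: [0.4, 0.6, 0.1]
width: 0.999
```

>>> {"name": "carry_out", "arguments": {"translation": [[17,-37,0],[17,-37,0],[17,-37,0],[17,-37,0],[17,-37,0],[17,-37,0],[17,-37,0],[17,-37,0],[17,-37,0],[17,-37,0],[17,-37,0],[17,-37,0]], "spin": [0,0,0,0,0,0,0,0,0,0,0,0]}}

```text
t: 2.55
position: [0.4647, 0.1078, 0.4009]
eef_rot: [0.001, 0.99, 0.143, 0.0]
contact_force: [-0.3, 0.5, -0.4]
width: 1.001
```

>>> {"name": "carry_out", "arguments": {"translation": [[0,0,30],[0,0,30],[0,0,30],[0,0,30],[0,0,0]], "spin": [8,8,8,7.5,0]}}

```text
t: 3.05
position: [0.462, 0.1054, 0.2773]
eef_rot: [0.001, 0.991, -0.131, -0.004]
contact_force: [-0.4, -0.0, -0.1]
width: 1.0
```

Run:
```python
from h import *
o=r.get_obs(); print(o["t"],o["position"],o["eef_rot"],o["qpos"].round(2))
im=r.read_camera("wrist"); cv2.imwrite("pics/w1.png",im)
np.save("w1.npy",np.r_[o["position"],o["eef_rot"]])
W=cam("wrist",o)
print(proj(W,[.4678,.1131,.08]),proj(W,[.4678,.1131,.097]))
```

```text
3.05 [0.4620292  0.10542614 0.27726221] [ 8.75384429e-04  9.91381429e-01 -1.30953736e-01 -3.63519915e-03] [ 0.59  0.22 -0.97  1.92  0.2   1.11 -2.3 ]
[272.91148952 181.49387037] [272.54739111 185.21459074]
```

View pics/w1.png

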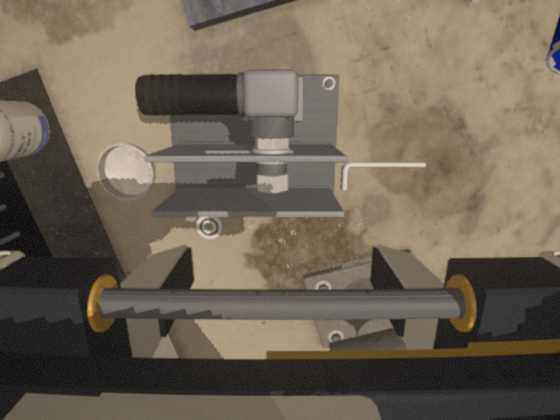

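The wrist view shows the gap lying level, with walls at rows about 158 and 212 and the head at about (272,182). That agrees with the predicted (273,183). I enlarge this region for a fine fix.

Run:
```python
import cv2
a=cv2.imread("pics/w1.png")[130:225,140:355]
cv2.imwrite("pics/w1c.png",cv2.resize(a,None,fx=3.7,fy=3.7,interpolation=cv2.INTER_CUBIC))
```

```text
(no output)
```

View pics/w1c.png

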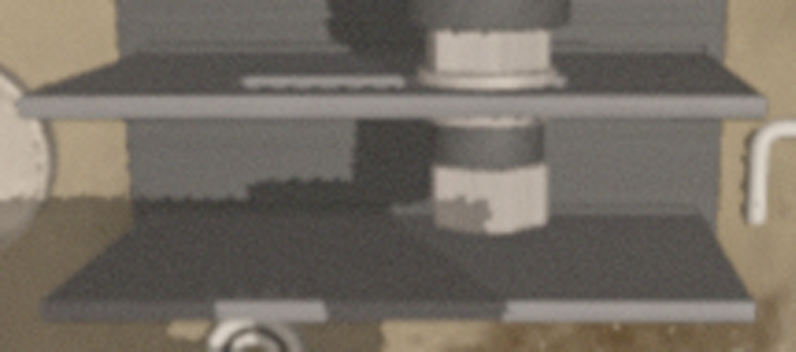

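The far wall's inner top edge lies at crop row 118 and the near wall's at row 300. The head spans columns 434-548 and rows 165-232, with the dark sleeve above it at rows 122-165.

Run:
```python
from h import *
p=np.load("w1.npy"); W=cam("wrist",{"position":p[:3],"eef_rot":p[3:]}); S=cam("scene")
u=lambda x,y:((x+.5)/3.7-.5+140,(y+.5)/3.7-.5+130)
z=.107
D={k:onz(W,u(*v),z) for k,v in dict(fL=(38,118),fR=(763,118),nL=(52,300),nR=(752,300)).items()}
for k,v in D.items(): print(k,v.round(4))
d=(D["fL"]-D["fR"]+D["nL"]-D["nR"])[:2]/2; yaw=np.arctan2(d[1],d[0])-np.pi/2; print("yaw",np.degrees(yaw),np.linalg.norm(d))
c=sum(D.values())/4; R=np.array([[np.cos(yaw),-np.sin(yaw)],[np.sin(yaw),np.cos(yaw)]])
B=lambda X:R.T@(X-c)[:2]
print("c",c)
for k in D: print(k,B(D[k]).round(4))
for k,(x,y) in dict(l=(434,195),r=(548,195)).items(): print(k,[B(onz(W,u(x,y),z)).round(4) for z in(.08,.09)])
print("junction",[B(onz(W,u(491,165),z)).round(4) for z in(.095,.097)],"front",[B(onz(W,u(491,232),z)).round(4) for z in(.06,.07,.08,.095)])
# two-view head centre
s=lambda x,y:((x+.5)/4.4-.5+230,(y+.5)/4.4-.5+175)
X,e=tri((W,u(491,200)),(S,s(203,271)));print("tri",X,e,B(X))
M=Rn.from_quat([p[4],p[5],p[6],p[3]]).as_matrix(); print(M.round(3))
yb=R@[0,1]; print("tool-y angle err deg",np.degrees(np.arctan2(-yb[1],-yb[0])-np.arctan2(M[1,1],M[0,1])))
H=c[:2]+R@[-.0045,-.025]; print("target grasp xy",H)
g=np.r_[H,.080]; tcp=g+M[:,2]*.005
print("tool-frame shift",(M.T@(tcp-p[:3])*1000).round(1))
```

```text
fL [0.5222 0.2172 0.107 ]
fR [0.474  0.0401 0.107 ]
nL [0.4759 0.2314 0.107 ]
nR [0.4276 0.053  0.107 ]
yaw -15.198596634281218 0.1841938929412136
c [0.47492121 0.13542614 0.107     ]
fL [0.0242 0.0913]
fR [ 0.0241 -0.0922]
nL [-0.0242  0.0929]
nR [-0.0241 -0.092 ]
l [array([-0.0019, -0.007 ]), array([ 0.0003, -0.0077])]
r [array([-0.0019, -0.0387]), array([ 0.0003, -0.0384])]
junction [array([ 0.0095, -0.0232]), array([ 0.0099, -0.0233])] front [array([-0.0176, -0.0223]), array([-0.015 , -0.0225]), array([-0.0125, -0.0228]), array([-0.0087, -0.0231])]
tri [0.46619223 0.11427381 0.08011377] [array([-0.1, -0.4]), array([-0.2, -0.1])] [-0.00287826 -0.02270092]
[[ 0.966 -0.26  -0.007]
 [-0.26  -0.966 -0.001]
 [-0.007  0.003 -1.   ]]
tool-y angle err deg -0.14961106718387898
target grasp xy [0.46402447 0.11248031]
tool-frame shift [  1.5  -7.9 202.2]
```

>>> {"name": "carry_out", "arguments": {"translation": [[1.5,-10,32],[0,0,32],[0,0,32],[0,0,31],[0,0,0],[0,0,0]], "spin": [0.15,0,0,0,0,0]}}

```text
t: 3.7
position: [0.4701, 0.1162, 0.1553]
eef_rot: [-0.0, 0.991, -0.131, 0.001]
contact_force: [-0.4, 1.1, 0.4]
width: 0.999
```

Run:
```python
from h import *
o=r.get_obs(); p=o["position"];print(o["t"],p,o["eef_rot"].round(4),o["qpos"].round(2),o["contact_force"])
W=cam("wrist",o); im=[]
c=np.array([.46505,.1138]) 
q=proj(W,[c[0],c[1],.085]); print(q)
x0,y0=int(q[0]),int(q[1])
for i in range(1):
    im=r.read_camera("wrist"); cv2.imwrite(f"pics/w2_{i}.png",im)
a=im[max(0,y0-75):y0+75,x0-100:x0+100]; cv2.imwrite("pics/w2c.png",cv2.resize(a,None,fx=4,fy=4,interpolation=cv2.INTER_CUBIC)); print(x0,y0,a.shape)
```

```text
3.7 [0.47005991 0.11615039 0.1553408 ] [-4.000e-04  9.914e-01 -1.309e-01  6.000e-04] [ 0.43  0.42 -0.87  2.03  0.41  0.88 -2.5 ] [-0.37193412  1.10822304  0.37629282]
[287.92076669 233.91840418]
287 233 (150, 200, 3)
```

View pics/w2c.png

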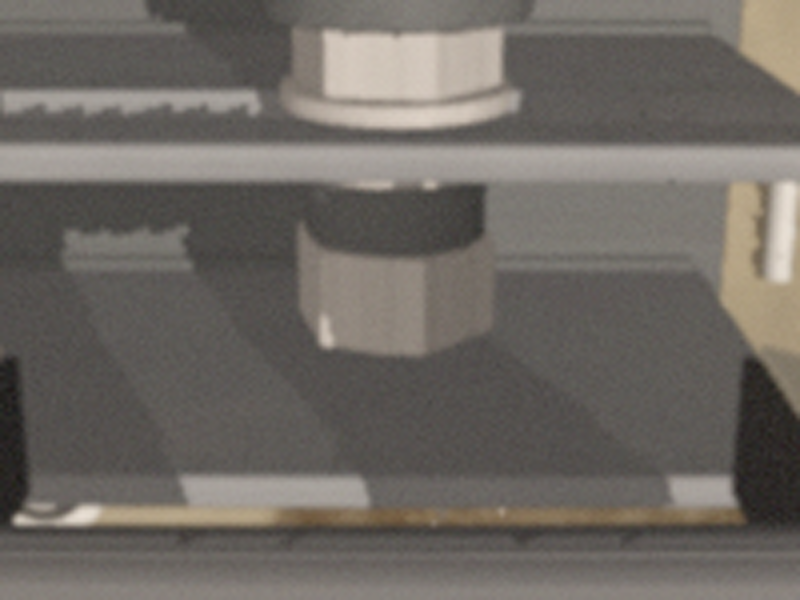

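The crop shows the head at columns 299-494 with edges at 322 and 426. A hex corner is therefore about 17° past the top, and flats will face ±y at t of about 7.5, then every 5.2 s or so. Joint 7 is at -2.50, close to its limit, so I back up and use the half-turned grasp instead.

>>> {"name": "carry_out", "arguments": {"translation": [[0,0,-30],[0,0,-30],[0,0,0],[0,0,0],[0,0,0],[0,0,0],[0,0,0],[0,0,0],[0,0,0],[0,0,0],[0,0,0],[0,0,0]], "spin": [-8,-8,-8,-8,-8,-8,-8,-8,-8,-8,-8,-8]}}

```text
t: 4.95
position: [0.4705, 0.1155, 0.2163]
eef_rot: [0.002, 0.759, 0.651, 0.001]
contact_force: [-0.3, -0.7, 0.1]
width: 0.999
```

>>> {"name": "carry_out", "arguments": {"translation": [[0,0,0],[0,0,0],[0,0,0],[0,0,0],[0,0,0],[0,0,0],[0,0,0],[0,0,0],[0,0,0],[0,0,0],[0,0,0],[0,0,0]], "spin": [-8,-8,-8,-8,-8,-8,-8,-8,-8,-8,-4,0]}}

```text
t: 6.15
position: [0.4704, 0.1153, 0.2158]
eef_rot: [0.002, 0.132, 0.991, -0.0]
contact_force: [-0.9, -0.3, -0.4]
width: 0.999
```

```bash
cat > shift.py <<'E'
from h import *
import sys
o=r.get_obs(); p=o["position"];print(o["t"],p.round(4),o["eef_rot"].round(4),o["qpos"].round(2),o["contact_force"].round(1))
yaw=np.radians(-15.2); R=np.array([[np.cos(yaw),-np.sin(yaw)],[np.sin(yaw),np.cos(yaw)]])
c=np.array([.47492,.13543]); H=c+R@[-.0045,-.023]
q=o["eef_rot"];M=Rn.from_quat([q[1],q[2],q[3],q[0]]).as_matrix()
print("shift",(M.T@(np.r_[H,.080]+M[:,2]*.005-p)*1000).round(1),"spin",np.degrees(np.arctan2(M[1,1],M[0,1])-(np.pi/2+yaw)).round(2))
print("in bracket",((R.T@(p[:2]-c))*1000).round(1),"z dir",M[:,2].round(4))
E
python3 shift.py
```

```text
6.15 [0.4704 0.1153 0.2158] [ 1.500e-03  1.321e-01  9.912e-01 -2.000e-04] [ 0.8   0.72 -1.51  1.97  0.77  1.24  0.31] [-0.9 -0.3 -0.4]
shift [  5.8  -2.4 140.8] spin 0.02
in bracket [  0.9 -20.7] z dir [ 3.e-03 -7.e-04 -1.e+00]
```

>>> {"name": "carry_out", "arguments": {"translation": [[3,-1,20],[3,-1.5,20]], "spin": [0,0]}}

```text
t: 6.35
position: [0.4642, 0.1145, 0.1752]
eef_rot: [0.002, 0.134, 0.991, 0.0]
contact_force: [0.3, 1.7, -0.9]
width: 1.001
```

```bash
python3 shift.py
```

```text
6.35 [0.4642 0.1145 0.1752] [0.0019 0.1337 0.991  0.    ] [ 0.77  0.75 -1.45  2.02  0.83  1.17  0.27] [ 0.3  1.7 -0.9]
shift [-0.000e+00 -1.000e-01  1.002e+02] spin -0.16
in bracket [ -4.9 -23. ] z dir [ 3.7e-03 -4.0e-04 -1.0e+00]
```

Run:
```python
from h import *
o=r.get_obs(); W=cam("wrist",o); np.save("w3.npy",np.r_[o["position"],o["eef_rot"]])
im=r.read_camera("wrist"); q=proj(W,[.4686,.1132,.09]); x0,y0=int(q[0]),int(q[1])
a=im[max(0,y0-75):y0+75,x0-100:x0+100]; print(x0,y0,a.shape,o["t"])
cv2.imwrite("pics/w3.png",cv2.resize(a,None,fx=4,fy=4,interpolation=cv2.INTER_CUBIC))
```

```text
280 225 (150, 200, 3) 6.35
```

View pics/w3.png

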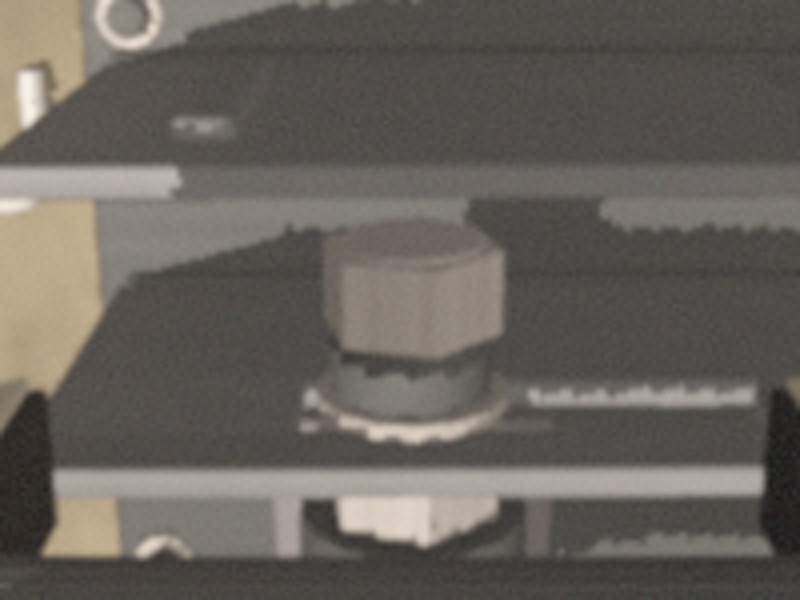

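Seen from the robot's side, the head spans columns 323-505 with corners at 342 and 433. A corner is about 12° before the top at t=6.4, which matches the forecast. The head's front top edge is at row 218-265, and the rear meets the sleeve at row 355.

Run:
```python
from h import *
p=np.load("w3.npy"); W=cam("wrist",{"position":p[:3],"eef_rot":p[3:]})
p1=np.load("w1.npy"); W1=cam("wrist",{"position":p1[:3],"eef_rot":p1[3:]})
yaw=np.radians(-15.2); R=np.array([[np.cos(yaw),-np.sin(yaw)],[np.sin(yaw),np.cos(yaw)]]);c=np.array([.47492,.13543])
B=lambda X:(R.T@(X[:2]-c)*1000).round(1)
u=lambda x,y:(180+(x+.5)/4-.5,150+(y+.5)/4-.5)
print("y from l,r,mid z80",[B(onz(W,u(x,300),.08)) for x in(323,505,414)])
v=433; z=.08+.0173*np.cos(np.radians(12))
print("top corner front/back",B(onz(W,u(430,270),z)),B(onz(W,u(433,358),z)),z)
print("near wall inner, far inner edge",B(onz(W,u(400,198),.108)),B(onz(W,u(400,466),.108)))
u1=lambda x,y:((x+.5)/3.7-.5+140,(y+.5)/3.7-.5+130)
X,e=tri((W,u(414,315)),(W1,u1(491,198)));print("mid-top of head two wrist views",X.round(4),B(X),e)
```

```text
y from l,r,mid z80 [array([  2.8, -38.4]), array([ 2.9, -4.4]), array([  2.8, -21.4])]
top corner front/back [ -8.7 -18.7] [  7.7 -18.1] 0.09692195349269483
near wall inner, far inner edge [-24.6 -23.7] [ 23.1 -23.9]
mid-top of head two wrist views [0.4688 0.1135 0.0962] [ -0.2 -22.7] [array([-1.9, -0.1]), array([-1.3, -0. ])]
```

>>> {"name": "carry_out", "arguments": {"translation": [[0,0.8,25],[0,0,25],[0,0,25],[0,0,25]], "spin": [0,0,0,0]}}

```text
t: 6.8
position: [0.4644, 0.1152, 0.0744]
eef_rot: [0.001, 0.133, 0.991, -0.0]
contact_force: [0.2, -0.2, -0.4]
width: 1.002
```

```bash
python3 shift.py
```

```text
6.8 [0.4644 0.1152 0.0744] [ 1.300e-03  1.333e-01  9.911e-01 -2.000e-04] [ 0.65  0.85 -1.26  2.08  1.    1.02  0.15] [ 0.2 -0.2 -0.4]
shift [-0.3 -0.7 -0.6] spin -0.12
in bracket [ -4.8 -22.3] z dir [ 2.6e-03 -7.0e-04 -1.0e+00]
```

The tool is on target with no contact force. The flats are due to face the jaws at t of about 7.45, so I close now.

>>> {"name": "carry_out", "arguments": {"translation": [[0,0,0],[0,0,0],[0,0,0],[0,0,0],[0,0,0],[0,0,0],[0,0,0],[0,0,0]], "spin": [0,0,0,0,0,0,0,0], "claw": 1}}

```text
t: 7.6
position: [0.4628, 0.1155, 0.0738]
eef_rot: [0.0, 0.132, 0.991, -0.0]
contact_force: [0.0, 0.2, -0.4]
width: 0.349
```

Run:
```python
from h import *
o=r.get_obs(); print(o["t"],o["width"]*92,o["position"].round(4),o["contact_force"].round(2),o["ft_torque"].round(3))
```

```text
7.6 32.07427692164731 [0.4628 0.1155 0.0738] [ 0.02  0.16 -0.42] [ 0.036 -0.157  0.042]
```

>>> {"name": "carry_out", "arguments": {"translation": [[0,0,0],[0,0,0],[0,0,0],[0,0,0],[0,0,0]], "spin": [0,0,0,0,0]}}

```text
t: 8.1
position: [0.4628, 0.1157, 0.0738]
eef_rot: [0.0, 0.132, 0.991, 0.0]
contact_force: [-0.1, 0.6, 0.2]
width: 0.322
```

```bash
python3 shift.py
python3 - <<'E'
from h import *
o=r.get_obs(); print(o["t"],o["width"]*92,o["contact_force"].round(2),o["ft_torque"].round(3))
E
```

```text
8.1 [0.4628 0.1157 0.0738] [1.000e-04 1.319e-01 9.913e-01 1.000e-04] [ 0.65  0.86 -1.26  2.08  1.    1.02  0.16] [-0.1  0.6  0.2]
shift [-2.  -0.8 -1.2] spin 0.04
in bracket [ -6.5 -22.2] z dir [ 1.e-04  2.e-04 -1.e+00]
8.1 29.648660032292256 [-0.13  0.56  0.17] [ 0.219 -0.156 -0.058]
```

The opening is 29.65 mm, so the jaws are on the 30 mm flats. Side forces are about zero. Now I hold.

>>> {"name": "carry_out", "arguments": {"translation": [[0,0,0],[0,0,0],[0,0,0],[0,0,0],[0,0,0],[0,0,0],[0,0,0],[0,0,0],[0,0,0],[0,0,0],[0,0,0],[0,0,0]], "spin": [0,0,0,0,0,0,0,0,0,0,0,0]}}

```text
t: 9.3
position: [0.4628, 0.1157, 0.0738]
eef_rot: [0.0, 0.132, 0.991, 0.0]
contact_force: [0.1, 1.9, 0.3]
width: 0.318
```

```bash
cat > st.py <<'E'
from h import *
import sys
o=r.get_obs(); q=o["eef_rot"];M=Rn.from_quat([q[1],q[2],q[3],q[0]]).as_matrix()
print(o["t"],o["width"]*92,o["position"].round(4),(M.T@o["contact_force"]).round(2),"tool torque",(M.T@o["ft_torque"]).round(3),o["qd"].max().round(3))
cv2.imwrite(f"pics/s_{sys.argv[1]}.png",r.read_camera("scene"))
E
python3 st.py a
```

```text
9.3 29.26147366025932 [0.4628 0.1157 0.0738] [ 0.4   1.88 -0.35] tool torque [-0.482 -0.116  0.014] 0.001
```

>>> {"name": "carry_out", "arguments": {"translation": [[0,0,0],[0,0,0],[0,0,0],[0,0,0],[0,0,0],[0,0,0],[0,0,0],[0,0,0],[0,0,0],[0,0,0],[0,0,0],[0,0,0]], "spin": [0,0,0,0,0,0,0,0,0,0,0,0]}}

```text
t: 10.55
position: [0.4628, 0.1156, 0.0738]
eef_rot: [0.0, 0.132, 0.991, 0.0]
contact_force: [0.9, 2.6, 0.9]
width: 0.321
```

```bash
python3 st.py b
```

```text
10.55 29.525461335233917 [0.4628 0.1156 0.0738] [-0.15  2.74 -0.92] tool torque [-0.774 -0.049  0.02 ] 0.001
```

>>> {"name": "carry_out", "arguments": {"translation": [[0,0,0],[0,0,0],[0,0,0],[0,0,0],[0,0,0],[0,0,0],[0,0,0],[0,0,0],[0,0,0],[0,0,0],[0,0,0],[0,0,0]], "spin": [0,0,0,0,0,0,0,0,0,0,0,0]}}

```text
t: 11.8
position: [0.4628, 0.1156, 0.0737]
eef_rot: [0.0, 0.132, 0.991, 0.0]
contact_force: [0.7, 4.0, 1.4]
width: 0.326
```

>>> {"name": "carry_out", "arguments": {"translation": [[0,0,0],[0,0,0],[0,0,0],[0,0,0],[0,0,0],[0,0,0],[0,0,0],[0,0,0],[0,0,0],[0,0,0],[0,0,0],[0,0,0]], "spin": [0,0,0,0,0,0,0,0,0,0,0,0]}}

```text
t: 13.0
position: [0.4628, 0.1156, 0.0738]
eef_rot: [0.0, 0.132, 0.991, 0.0]
contact_force: [0.2, 4.7, 1.0]
width: 0.324
```

```bash
python3 st.py c
```

```text
13.0 29.819632627892368 [0.4628 0.1156 0.0738] [ 0.98  4.56 -1.05] tool torque [-1.164 -0.07  -0.063] 0.001
```

>>> {"name": "carry_out", "arguments": {"translation": [[0,0,0],[0,0,0],[0,0,0],[0,0,0],[0,0,0],[0,0,0],[0,0,0],[0,0,0],[0,0,0],[0,0,0],[0,0,0],[0,0,0]], "spin": [0,0,0,0,0,0,0,0,0,0,0,0]}}

```text
t: 14.25
position: [0.4628, 0.1156, 0.0738]
eef_rot: [0.0, 0.132, 0.991, 0.0]
contact_force: [1.1, 5.6, 2.1]
width: 0.328
```

>>> {"name": "carry_out", "arguments": {"translation": [[0,0,0],[0,0,0],[0,0,0],[0,0,0],[0,0,0],[0,0,0],[0,0,0],[0,0,0],[0,0,0],[0,0,0],[0,0,0],[0,0,0]], "spin": [0,0,0,0,0,0,0,0,0,0,0,0]}}

```text
t: 15.45
position: [0.4628, 0.1156, 0.0737]
eef_rot: [0.0, 0.132, 0.991, 0.0]
contact_force: [0.4, 4.2, 0.7]
width: 0.321
```

```bash
python3 st.py d
```

```text
15.45 29.573802933499124 [0.4628 0.1156 0.0737] [ 0.71  4.2  -0.72] tool torque [-1.152  0.032 -0.053] 0.001
```

>>> {"name": "carry_out", "arguments": {"translation": [[0,0,0],[0,0,0],[0,0,0],[0,0,0],[0,0,0],[0,0,0],[0,0,0],[0,0,0],[0,0,0],[0,0,0],[0,0,0],[0,0,0]], "spin": [0,0,0,0,0,0,0,0,0,0,0,0]}}

```text
t: 16.7
position: [0.4628, 0.1157, 0.0738]
eef_rot: [0.0, 0.132, 0.991, 0.0]
contact_force: [1.2, 4.2, 1.1]
width: 0.322
```

>>> {"name": "carry_out", "arguments": {"translation": [[0,0,0],[0,0,0],[0,0,0],[0,0,0],[0,0,0],[0,0,0],[0,0,0],[0,0,0],[0,0,0],[0,0,0],[0,0,0],[0,0,0]], "spin": [0,0,0,0,0,0,0,0,0,0,0,0]}}

```text
t: 17.9
position: [0.4628, 0.1156, 0.0737]
eef_rot: [0.0, 0.132, 0.991, 0.0]
contact_force: [-0.2, 5.6, 0.9]
width: 0.325
```

```bash
python3 st.py e
```

```text
17.9 29.871393446266488 [0.4628 0.1156 0.0737] [ 1.66  5.38 -0.87] tool torque [-1.165  0.008 -0.031] 0.002
```

>>> {"name": "carry_out", "arguments": {"translation": [[0,0,0],[0,0,0],[0,0,0],[0,0,0],[0,0,0],[0,0,0],[0,0,0],[0,0,0],[0,0,0],[0,0,0],[0,0,0],[0,0,0]], "spin": [0,0,0,0,0,0,0,0,0,0,0,0]}}

```text
t: 19.15
position: [0.4628, 0.1156, 0.0737]
eef_rot: [0.0, 0.132, 0.991, 0.0]
contact_force: [0.4, 4.7, 1.2]
width: 0.322
```

>>> {"name": "carry_out", "arguments": {"translation": [[0,0,0],[0,0,0],[0,0,0],[0,0,0],[0,0,0],[0,0,0],[0,0,0],[0,0,0],[0,0,0],[0,0,0],[0,0,0],[0,0,0]], "spin": [0,0,0,0,0,0,0,0,0,0,0,0]}}

```text
t: 20.35
position: [0.4628, 0.1156, 0.0738]
eef_rot: [0.0, 0.132, 0.991, 0.0]
contact_force: [1.6, 4.7, 0.6]
width: 0.323
```

```bash
python3 st.py f
python3 - <<'E'
import cv2,numpy as np
I={k:cv2.GaussianBlur(cv2.imread(f"pics/s_{k}.png").astype(np.float32),(0,0),1) for k in"abcdef"}
for a,b in("ab","bc","cd","de","ef"):
    d=np.abs(I[a]-I[b]).max(2); n=d[228:268,275:315]; print(a,b,"nut region max,#>12",n.max().round(1),(n>12).sum(),"rest99.9",np.percentile(d[150:320,220:370],99).round(1))
f=lambda k:cv2.resize(cv2.imread(f"pics/s_{k}.png")[190:290,230:330],(390,390),interpolation=cv2.INTER_CUBIC)
cv2.imwrite("pics/cmp.png",np.hstack([f("a"),f("f")]))
E
```

```text
20.35 29.701869786762483 [0.4628 0.1156 0.0738] [-0.28  4.93 -0.59] tool torque [-1.206 -0.02  -0.025] 0.001
a b nut region max,#>12 20.5 17 rest99.9 2.1
b c nut region max,#>12 31.1 38 rest99.9 2.6
c d nut region max,#>12 35.3 57 rest99.9 1.9
d e nut region max,#>12 7.4 0 rest99.9 1.7
e f nut region max,#>12 1.8 0 rest99.9 1.5
```

View pics/cmp.png

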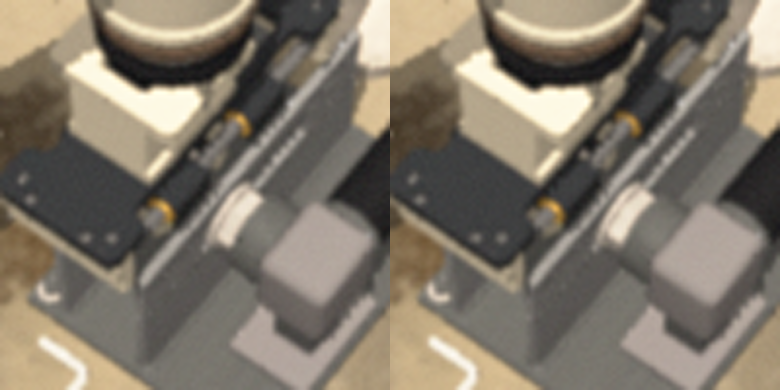

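The nut region kept changing until t of about 15.5. It changed little from then to 17.9 and was static from 17.9 to 20.35 (difference at noise level). The picture shows the gripper in the gap clear of the walls, with the bracket and key unmoved. The nut has stopped and the grip is steady at 29.7 mm, so I hand in.

```bash
python3 -c "
from plant import r
r.job_done(); o=r.get_obs(); print(o['t'],o['width']*92,o['contact_force'])"
```

```text
the job is handed in; nothing more can be done
the job is handed in; nothing more can be done
```

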